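# Set the sampling valve over the pot

### The job

Slide the steel pot along the metal plate, without lifting or tipping it, from its outer ring until it stands inside the middle ring under the spout, and leave it there. Then turn the valve's thumbscrew clockwise (seen from above) until it seats, back it off a quarter turn, and finish while still gripping the thumbscrew and holding it there so that it cannot creep. Leave the other glassware and bottles where they stand.

Things in the scene. Friction and masses are not known exactly. Their poses are not given: they have to be found in the camera images.
- pot_center (a point): Open round steel pot, 90 mm across, 75 mm high, 3 mm wall, about 0.4 kg, standing on the plate inside the left or the right outer ring. The point is on its axis, half-way up (37.5 mm above its underside). z up; its single straight handle points along its own -x, roughly towards the robot.
- pot_handle (a point): Grip point of the pot's handle, a level straight steel bar 12 mm wide and 9 mm high, running along the pot's x axis from the wall to 149 mm from the pot's axis. The point is in the middle of the bar's section, 105 mm from the pot's axis and 60 mm above the pot's underside. Axes as the pot's.
- mark_mid (a point): Centre of the middle of three like engraved rings (57 mm inner radius) on a fixed aluminium plate, at its top face, 8 mm above the bench. y runs along the row; the outer rings are 140 mm off at +y and -y. x points to the valve, whose upright axis is 85 mm off. A thin steel spout reaches forward from the valve, its outlet over this point 82 mm above the plate, its top 106 mm above the plate.
- screw_grip (a point): Grip point of the valve's thumbscrew: the middle of its flat dark steel bar (wing), 54 mm long, 10 mm thick, 26 mm high, standing on edge on the screw's vertical axis. 152 mm above the bench; the bar's lower edge is at 139 mm, the valve's top 13 mm below that. The bar lies along this point's own x, which turns with the screw; z is up. The screw does not rise or sink.
- thumbscrew (a joint): Thumbscrew angle, rad: 0 = seated (hard stop); grows to 3.3 turning anticlockwise from above (opening). Starts at 0.5 to 1.4, has a light drag of about 0.1 N m and stays where left. Seated, the bar's x lies 45 degrees clockwise (from above) of the x of the middle ring's point; a quarter turn (1.57) open, 45 degrees anticlockwise of it.
- beaker: Bystander: glass beaker 68 mm across, 85 mm high, standing in the outer ring that the pot is not in. Origin at the centre of its underside.
- jar: Bystander: amber glass jar 48 mm across, 62 mm high, on the plate behind the rings on the left of the valve. Origin at the centre of its underside.
- vial: Bystander: small glass vial with black cap, 32 mm across, 75 mm high, on the plate behind the rings on the right of the valve. Origin at the centre of its underside.
- wash_bottle: Bystander: white wash bottle 72 mm across, 155 mm high with a thin bent nozzle to 218 mm, on the bench at the robot's right. Origin at the centre of its underside.
- sample_bottle: Bystander: clear plastic bottle 60 mm across, 130 mm high, on the bench at the robot's right. Origin at the centre of its underside.

How it is judged:
On the way, in this order (a step that is already met when the one before it is completed fails the run):
1. the pot stands inside the middle ring, let go (horizontal distance between pot_center and mark_mid below 0.014 m and angle between pot_center's own z axis and vertical below 0.1 rad and z of pot_center in the frame of mark_mid below 0.0435 m and contact force between the fingers and pot below 0.2 N), for 0.2 s.
2. the thumbscrew is turned clockwise until it seats (value of joint thumbscrew below 0.06 rad), for 0.1 s.
At the end, for the whole second after the job is handed in: The thumbscrew is a quarter turn open (1.57 +- 0.25 rad), still, and gripped by the fingers with more than 2 N; the pot stands upright on the plate with its axis within 14 mm of the middle ring's centre (value of joint thumbscrew between 1.32 and 1.82 rad and velocity of joint thumbscrew between -0.1 and 0.1 rad/s and contact force between the fingers and thumbscrew above 2 N and horizontal distance between pot_center and mark_mid below 0.014 m and angle between pot_center's own z axis and vertical below 0.1 rad and z of pot_center in the frame of mark_mid below 0.0435 m); the arm keeps its last pose, push and grip.
It fails at once if the pot is lifted more than about 10 mm off the plate (z of pot_center in the frame of mark_mid above 0.0475 m).
It fails at once if the pot is tipped more than 0.25 rad (angle between pot_center's own z axis and vertical above 0.25 rad).
It fails at once if a bystander is moved by more than 20 mm or tipped over (distance of any of beaker, jar, vial, wash_bottle, sample_bottle from where it was at the start of the episode above 0.02 m or angle between any of beaker, jar, vial, wash_bottle, sample_bottle's own z axis and vertical above 0.3 rad).
It also fails if it takes over 56 s, if anything falls off the work surface, if the arm or the gripper's body presses on something with over 40 N, if the wrist force passes 120 N, or if a joint passes its speed limit or range.

### The arm

A 6-joint arm with a two-finger parallel gripper is mounted at the origin on the work surface. World frame = base frame: x ahead of the robot, y to its left, z up, the work surface at z = 0. Lengths are in m, angles in rad, forces in N, time in s.
With the tool pointing down it reaches from about 0.3 to 0.85 m from the base axis. Payload 4.2 kg.
Tool frame: the origin (TCP) lies at the very end of the fingers, on their centre line; the grasp point (between the pads) lies 19 mm behind it; x points along the fingers, y is the direction in which the jaws open and shut, and the axes are right-handed (so a half turn about x gives the same grasp; the last joint's range is limited). The gripper opens to 91 mm and grips with 3 to 60 N. Pads are 32 mm wide; open, the fingers measure 118 mm over their backs; the gripper's body (76 mm by 178 mm) begins 60 mm behind the grasp point.
Start: joints at [1.207, 0.32, 1.565, -0, 1.257, -0.02], TCP at [0.194, 0.541, 0.193] pointing down, gripper open.
Joint ranges: [-3.11, 3.11], [-0.84, 2.01], [0.21, 2.61], [-1.34, 4.49], [0.05, 2.63], [-2.56, 2.56]. Speed limits (rad/s): [2.57, 2.57, 3.14, 3.14, 3.14, 3.14].

### API

Orientations are given as [roll, pitch, yaw] about the fixed x, y, z axes, in that order (R = Rz(yaw) Ry(pitch) Rx(roll)).
In Python, from workcell import r gives the robot as it stands.
- The arm moves only by the shell command python3 -m pendant 'ROWS'. ROWS is text: rows parted by semicolons, each of 5 numbers parted by spaces: the opening, from -1 (shut) to 1 (fully open), so that 0 is half open, then the shift along the tool's x, y, z in cm, then the turn about the tool's x in degrees. A call has 1 to 8 rows; each row is the pose to reach, as a shift and turn from the pose commanded when the call began, along the tool's axes at that moment; what a row does not reach only later rows make up. A row lasts 1/12 s, in which the tool goes at most 41.7 mm and 7.16 degrees, less where a joint would pass 70% of its speed; a pose out of reach is approached as far as the arm can. A call with a gripper value outside its range is refused whole. The fingers move at their own pace and stop on an object; the grip force is fixed at half the most. Time passes only in rows, so rows that repeat a pose let the fingers close. It gives the time, the measured TCP pose, the force and the opening at its end, in the units of the state.
- r.sense(): the state, without advancing time (a new reading comes with each control period).
- r.capture(name): name is "side" or "top" or "wrist"; returns a dict with "frame" (384x512x3 uint8, blue, green, red), "fx", "fy", "cx", "cy" (pixels), "k1" (the pictures are not rectified: a ray, as slopes to the right and down, at radius r is drawn at 1 + k1 r^2 times it, then the intrinsics apply), "view" (4x4, takes a point from world to camera coordinates). Camera axes: x right, y up, looking along -z (the intrinsics and any distortion apply to the point x, -y, -z); pixel columns grow to the right and rows downward; lengths in m; the calibration is good to about 2 mm. A picture is of the moment at which its call begins. There is no depth.
- r.job_done(): hands the job in, once; it reports no verdict.
The state is a dict: "time_s": time; "joint_positions": joint angles; "joint_velocities": joint speeds; "effort": joint torques, N m; "tcp_pos": TCP position; "tcp_rot": TCP orientation; "ft_force": force on the tool from outside, world axes, zero at the start; "moment": the same for the moment, N m; "opening": finger opening in m.
Only numpy, scipy, OpenCV 4.12 (cv2) and the standard library are available. Lean on these libraries where they do the work, as an engineer would, in place of code of your own. Each camera call takes 0.05 s, during which the arm holds its last target.

## Working session

There is one attempt and no reset: what is moved stays moved. The work goes in short steps, Python scripts to look and compute and a shell command to move; the robot and the scene stay as the last step left them, time stands still between calls to the robot, and variables do not carry over. Pictures are saved under pics/ and viewed, and the job is handed in when it is done.

```bash
mkdir -p pics; ls; cat > h.py <<'E'
import numpy as np, cv2
from workcell import r
def cap(name,out):
    c=r.capture(name); cv2.imwrite('pics/'+out+'.png',c['frame']); 
    np.savez('pics/'+out+'.npz',**{k:np.array(v) for k,v in c.items()}); return c
def load(out): return dict(np.load('pics/'+out+'.npz'))
def proj(c,P):
    p=c['view']@np.array([*P,1.]); a=p[0]/-p[2]; b=-p[1]/-p[2]; s=1+c['k1']*(a*a+b*b)
    return np.array([c['fx']*a*s+c['cx'], c['fy']*b*s+c['cy']])
def ray(c,u,v):
    x=(u-c['cx'])/c['fx']; y=(v-c['cy'])/c['fy']; a,b=x,y
    for _ in range(30):
        s=1+c['k1']*(a*a+b*b); a,b=x/s,y/s
    V=np.array(c['view']); R=V[:3,:3]; o=-R.T@V[:3,3]; return o,R.T@np.array([a,-b,-1.])
def atz(c,u,v,z):
    o,d=ray(c,u,v); return o+d*(z-o[2])/d[2]
E
python3 - <<'E'
from h import *
for n in ['side','top','wrist']:
    c=cap(n,n+'0'); print(n,c['fx'],c['k1'],np.round(c['view'],3).tolist())
print(r.sense())
E
```

```text
pics
side 393.0359565949459 0.012378342939429075 [[0.785, -0.619, 0.005, -0.523], [0.429, 0.55, 0.717, -0.276], [-0.447, -0.561, 0.697, -0.845], [0.0, 0.0, 0.0, 1.0]]
top 450.3571012623276 -0.1764494981455291 [[-0.002, -1.0, 0.012, -0.117], [0.982, -0.0, 0.19, -0.597], [-0.19, 0.012, 0.982, -1.328], [0.0, 0.0, 0.0, 1.0]]
wrist 311.2190468686082 -0.014587948868393819 [[0.337, 0.941, -0.001, -0.575], [-0.904, 0.324, -0.28, 0.031], [-0.263, 0.095, 0.96, -0.391], [0.0, 0.0, 0.0, 1.0]]
{'time_s': 0.15, 'joint_positions': array([ 1.20700624e+00,  3.20126109e-01,  1.56536783e+00, -3.09975507e-05,
        1.25741190e+00, -1.99580065e-02]), 'joint_velocities': array([-0.00078548, -0.00038788, -0.00481013,  0.00073891, -0.00141666,
        0.00025884]), 'effort': array([ 5.30312100e-04, -4.12770545e+01, -2.32153451e+01,  7.26411771e-02,
        4.33956692e-02, -9.54955590e-05]), 'tcp_pos': array([0.19367466, 0.54097502, 0.19233635]), 'tcp_rot': array([-1.56831249,  1.56948281, -1.912135  ]), 'ft_force': array([ 0.4401395 , -0.89464954, -0.37346779]), 'moment': array([-0.01473243, -0.03089414, -0.0240385 ]), 'opening': 0.0908848448612912}
```

View pics/side0.png

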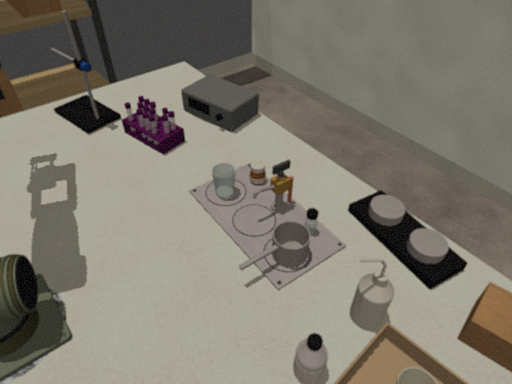

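View pics/top0.png

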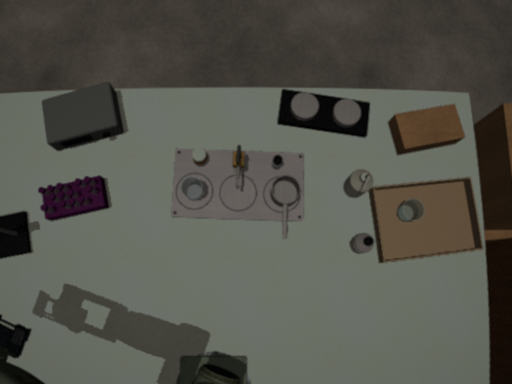

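Pot stands in the right ring (top view about (285,192), handle to (285,235)); beaker is left at (194,189); valve at (239,158).

```bash
python3 - <<'E'
import cv2
im=cv2.imread('pics/top0.png'); cv2.imwrite('pics/top0c.png',cv2.resize(im[140:245,165:315],None,fx=5.3,fy=5.3,interpolation=cv2.INTER_CUBIC))
im=cv2.imread('pics/side0.png'); cv2.imwrite('pics/side0c.png',cv2.resize(im[150:290,185:350],None,fx=4.2,fy=4.2,interpolation=cv2.INTER_CUBIC))
E
```

```text
(no output)
```

View pics/top0c.png

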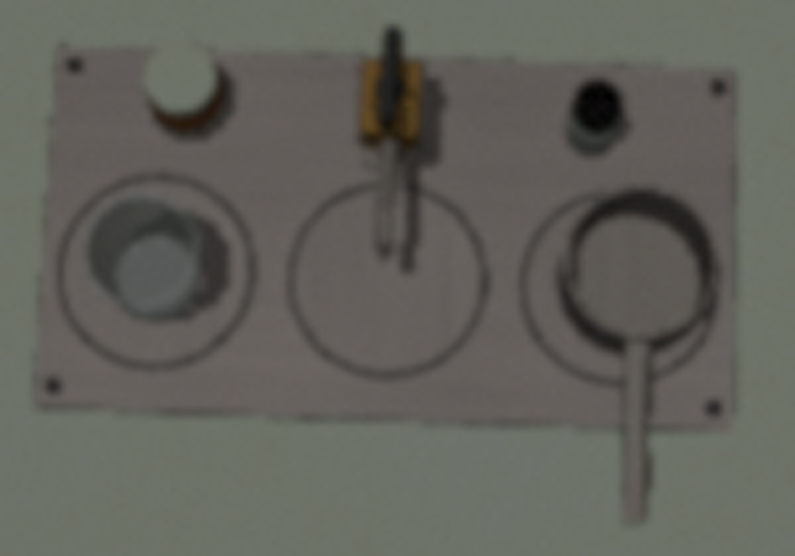

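View pics/side0c.png

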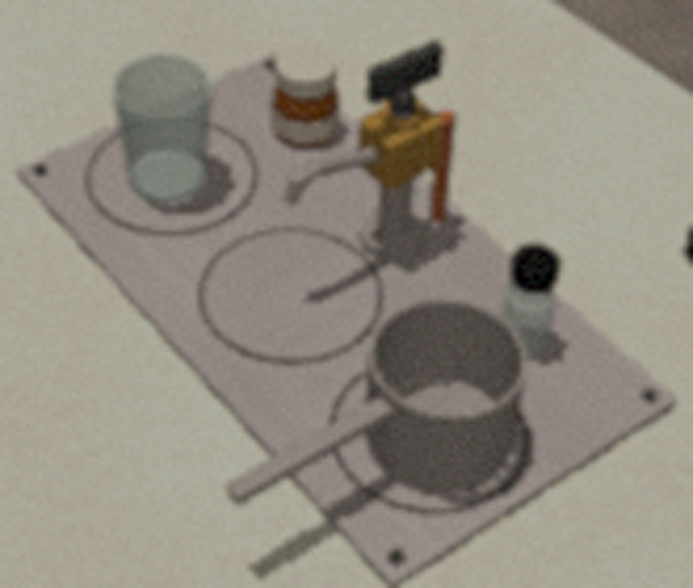

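```bash
python3 - <<'E'
from h import *
c=load('top0'); f=lambda u,v,z: atz(c,(u+.5)/5.3-.5+165,(v+.5)/5.3-.5+140,z)
L=f(157,271,.008);M=f(388.5,281,.008);R=f(619,286,.008);P=f(637,271,.083);H=f(635,520,.068);H1=f(637,350,.068)
for n,p in dict(L=L,M=M,R=R,P=P,H=H,H1=H1,W1=f(393,28,.165),W2=f(390,125,.165)).items(): print(n,p.round(4))
print(np.linalg.norm(L-M),np.linalg.norm(R-M)); d=(L-R)[:2]; print('yaw',np.degrees(np.arctan2(-d[0],d[1])))
h=(P-H)[:2];print(np.linalg.norm(h),np.degrees(np.arctan2(h[1],h[0])),np.degrees(np.arctan2(*(H1-H)[1::-1])))
s=load('side0'); g=lambda u,v,z: atz(s,(u+.5)/4.2-.5+185,(v+.5)/4.2-.5+150,z)
for n,p in dict(M=g(290,296,.008),L=g(171,177,.008),Rim=g(447,354,.083),He=g(238,492,.068)).items(): print('side',n,p.round(4))
p=np.array(H);print(f(392,28,.165))
E
```

```text
L [0.6178 0.0632 0.008 ]
M [ 0.6116 -0.0766  0.008 ]
R [ 0.6085 -0.2156  0.008 ]
P [ 0.6027 -0.2199  0.083 ]
H [ 0.4615 -0.2179  0.068 ]
H1 [ 0.5594 -0.2205  0.068 ]
W1 [ 0.7219 -0.0813  0.165 ]
W2 [ 0.667  -0.0799  0.165 ]
0.13996385890179025 0.138978638385313
yaw -1.9044839900845174
0.14116224673507977 -0.8311331788682986 -1.5325295074561653
side M [ 0.61   -0.0752  0.008 ]
side L [0.6151 0.0649 0.008 ]
side Rim [ 0.6082 -0.22    0.083 ]
side He [ 0.4637 -0.2146  0.068 ]
[ 0.72191024 -0.08075618  0.165     ]
```

```bash
cat >> h.py <<'E'
from scipy.spatial.transform import Rotation as Ro
def st():
    s=r.sense(); R=Ro.from_euler('xyz',s['tcp_rot']).as_matrix(); return s,R
def need(target,yaw_y=None):
    s,R=st(); d=R.T@(np.array(target)-s['tcp_pos']); print('tcp',s['tcp_pos'].round(4),'tool shift cm',(d*100).round(2),'y axis deg',np.degrees(np.arctan2(R[1,1],R[0,1])).round(2),'tilt',R[:,0].round(4),'j',s['joint_positions'].round(3),'open',s['opening'].round(4),'F',s['ft_force'].round(2),'M',s['moment'].round(3),'t',s['time_s'])
E
python3 - <<'E'
from h import *
need([.501,-.2185,.12])
_,R=st(); print(R.round(3))
c=load('top0'); s=load('side0')
print('sample cap top',atz(c,369,240,.13),atz(s,315,342,.13),'wash',atz(c,359,183,.1),atz(s,374,290,.155))
E
```

```text
Traceback (most recent call last):
  File "h.py", line 21, in need
    s,R=st(); d=R.T@(np.array(target)-s['tcp_pos']); print('tcp',s['tcp_pos'].round(4),'tool shift cm',(d*100).round(2),'y axis deg',np.degrees(np.arctan2(R[1,1],R[0,1])).round(2),'tilt',R[:,0].round(4),'j',s['joint_positions'].round(3),'open',s['opening'].round(4),'F',s['ft_force'].round(2),'M',s['moment'].round(3),'t',s['time_s'])
                                                                                                                                                                                                                                                    ^^^^^^^^^^^^^^^^^^
AttributeError: 'float' object has no attribute 'round'
```

```bash
sed -i "s/s\['opening'\].round(4)/round(s['opening'],4)/" h.py
python3 - <<'E'
from h import *
need([.501,-.2185,.12])
_,R=st(); print(R.round(3))
c=load('top0'); s=load('side0')
print('sample cap top',atz(c,369,240,.13),atz(s,315,342,.13),'wash',atz(c,359,183,.1),atz(s,374,290,.155))
E
```

```text
tcp [0.1937 0.541  0.1923] tool shift cm [  7.31 -61.13  54.53] y axis deg 70.3 tilt [-4.0e-04 -1.2e-03 -1.0e+00] j [ 1.207  0.32   1.565 -0.     1.257 -0.02 ] open 0.0909 F [ 0.44 -0.89 -0.37] M [-0.015 -0.031 -0.024] t 0.15
[[-0.     0.337  0.941]
 [-0.001  0.941 -0.337]
 [-1.    -0.001  0.   ]]
sample cap top [ 0.44718031 -0.45974825  0.13      ] [ 0.44128144 -0.46104481  0.13      ] wash [ 0.6232653  -0.44542751  0.1       ] [ 0.59061036 -0.46322135  0.155     ]
```

```bash
python3 -m pendant '1 0 -2.5 2.3 7; 1 0 -5 4.6 14; 1 0 -7.6 6.8 21; 1 0 -10.2 9.1 28; 1 0 -12.7 11.4 35; 1 0 -15.3 13.7 42; 1 0 -17.8 15.9 49; 1 0 -20.4 18.2 56'; python3 -c "
from h import *
need([.501,-.2185,.12])"
```

```text
time_s: 0.82
tcp_pos: [0.2965, 0.2864, 0.1928]
tcp_rot: [-1.121, 1.571, -2.448]
ft_force: [2.2, -0.0, 0.5]
opening: 0.0912
tcp [0.2965 0.2864 0.1928] tool shift cm [ 7.28  7.64 53.93] y axis deg 13.99 tilt [-0. -0. -1.] j [0.74  0.061 1.899 0.    1.182 0.496] open 0.0912 F [ 2.16 -0.    0.54] M [-0.056 -0.019 -0.013] t 0.8167
```

```bash
python3 -m pendant '1 0 .5 3.4 6.5; 1 0 1 6.8 13; 1 0 1.5 10.2 20; 1 0 1.9 13.6 26; 1 0 2.4 17 33; 1 0 2.9 20.4 40; 1 0 3.4 23.7 46; 1 0 3.8 27 53'; python3 -c "
from h import *
need([.501,-.2185,.12])"
```

```text
time_s: 1.48
tcp_pos: [0.4002, 0.034, 0.1929]
tcp_rot: [2.881, 1.57, 0.629]
ft_force: [0.3, 0.6, 0.0]
opening: 0.0911
tcp [0.4002 0.034  0.1929] tool shift cm [ 7.29 23.73 13.27] y axis deg -39.03 tilt [ 3.e-04  2.e-04 -1.e+00] j [0.056 0.043 1.918 0.    1.18  0.737] open 0.0911 F [0.26 0.61 0.01] M [-0.089  0.072 -0.005] t 1.4833
```

```bash
python3 -m pendant '1 0 3 1.7 6.5; 1 0 5.9 3.3 13; 1 0 8.9 5 19.5; 1 0 11.9 6.6 26; 1 0 14.8 8.3 32.5; 1 0 17.8 9.9 39; 1 0 20.8 11.6 45.5; 1 0 23.7 13.3 52.2'; python3 -m pendant '1 0 0 0 0; 1 0 0 0 0;1 0 0 0 0'; python3 -c "
from h import *
c=cap('wrist','w1');cap('side','s1');cap('top','t1')
need([.501,-.2185,.12]); print(proj(c,[.501,-.2185,.068]))"
```

```text
time_s: 2.15
tcp_pos: [0.502, -0.218, 0.1926]
tcp_rot: [-0.766, 1.57, 2.354]
ft_force: [0.6, 0.8, -0.5]
opening: 0.0913
time_s: 2.4
tcp_pos: [0.5011, -0.2156, 0.1924]
tcp_rot: [-0.708, 1.569, 2.419]
ft_force: [-0.7, 1.2, -0.3]
opening: 0.0912
tcp [ 0.5013 -0.215   0.1931] tool shift cm [7.31 0.35 0.02] y axis deg -90.79 tilt [-2.e-04  4.e-04 -1.e+00] j [-0.426  0.273  1.631  0.     1.237  1.158] open 0.0912 F [ 0.35 -0.1   0.36] M [0.011 0.252 0.044] t 2.55
[256.05584106 178.5815094 ]
```

View pics/w1.png

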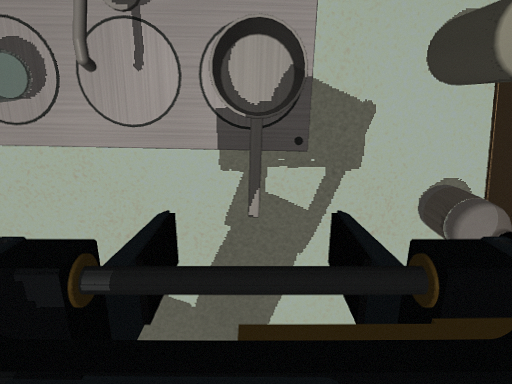

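View pics/s1.png

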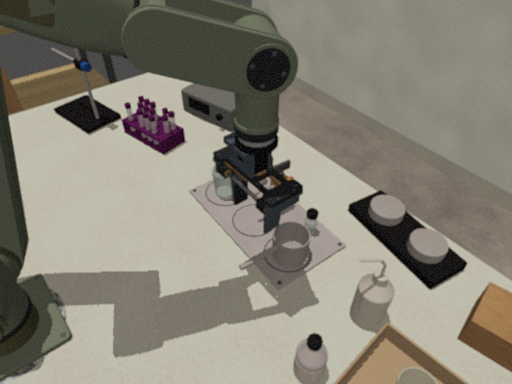

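Wrist view: handle from (256,120) to (253,216), pot rim centred around (258,66), middle ring around (129,71) with spout tip at (90,66).

```bash
python3 - <<'E'
from h import *
c=load('w1')
im=c['frame']; cv2.imwrite('pics/w1c.png',cv2.resize(im[0:230,60:325],None,fx=3,fy=2.6,interpolation=cv2.INTER_CUBIC))
for n,a in dict(H0=(256.2,125,.0725),H1=(253.5,216,.0725),P=(258.5,66,.083),M=(129,71,.008),Ml=(77,71,.008),Mr=(180.5,71,.008),Mt=(129,15.5,.008),Mb=(129,126,.008)).items(): print(n,atz(c,*a).round(4))
E
```

```text
H0 [ 0.5563 -0.2193  0.0725]
H1 [ 0.461  -0.2152  0.0725]
P [ 0.6095 -0.2219  0.083 ]
M [ 0.6141 -0.076   0.008 ]
Ml [ 0.6153 -0.0164  0.008 ]
Mr [ 0.613  -0.1346  0.008 ]
Mt [ 0.6708 -0.0829  0.008 ]
Mb [ 0.5527 -0.0684  0.008 ]
```

View pics/w1c.png

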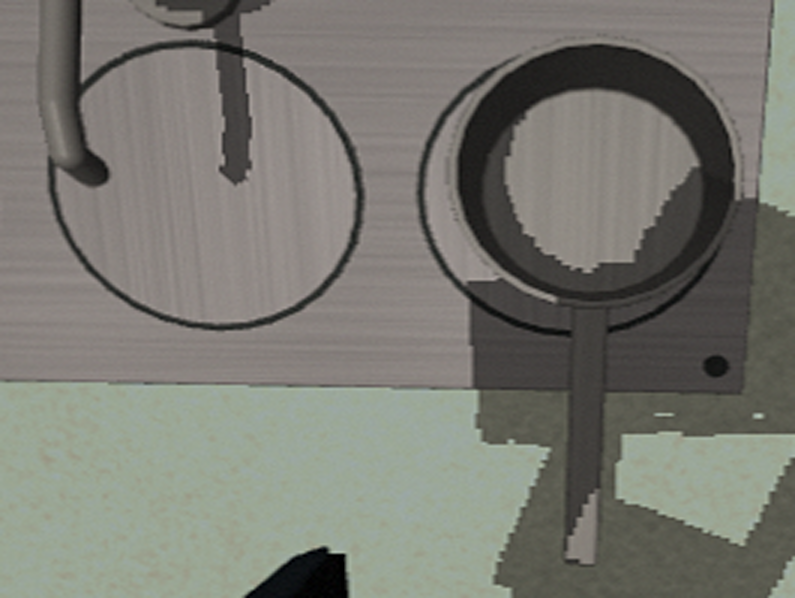

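```bash
python3 -m pendant '0.3 3 0.2 0.2 0.8; 0.3 6 0.2 0.2 0.8; 0.3 8.5 0.2 0.2 0.8; 0.3 10 0.2 0.2 0.8; 0.3 10 0.2 0.2 0.8;0.3 10 0.2 0.2 0.8'; python3 -c "
from h import *
c=cap('wrist','w2');cap('side','s2')
need([.503,-.217,.049])"
```

```text
time_s: 3.05
tcp_pos: [0.4994, -0.2173, 0.0929]
tcp_rot: [-0.548, 1.57, 2.565]
ft_force: [-0.2, -0.4, 1.5]
opening: 0.0597
tcp [ 0.5007 -0.2182  0.0945] tool shift cm [ 4.55 -0.13 -0.21] y axis deg -91.65 tilt [ 0.0026 -0.001  -1.    ] j [-0.432  0.355  1.779  0.     1.005  1.167] open 0.0595 F [-1.15 -0.13  0.17] M [-0.04   0.16  -0.039] t 3.15
```

View pics/w2.png

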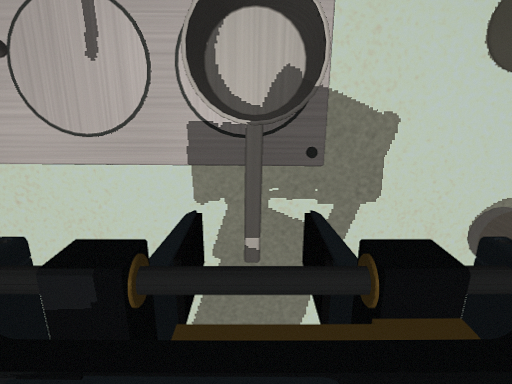

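```bash
python3 -m pendant '0.3 1.5 -0.1 -0.2 0; 0.3 3 -0.1 -0.2 0; 0.3 4 -0.1 -0.2 0; 0.3 4.5 -0.1 -0.2 0;0.3 4.5 -0.1 -0.2 0;0.3 4.5 -0.1 -0.2 0'; python3 -c "
from h import *
need([.503,-.217,.049])"
```

```text
time_s: 3.65
tcp_pos: [0.5022, -0.2175, 0.0485]
tcp_rot: [2.848, 1.57, -0.323]
ft_force: [1.0, -0.3, -0.7]
opening: 0.0593
tcp [ 0.5022 -0.2175  0.0485] tool shift cm [-0.05 -0.05 -0.08] y axis deg -91.7 tilt [ 1.e-03 -3.e-04 -1.e+00] j [-0.43   0.409  1.831  0.     0.901  1.171] open 0.0593 F [ 1.03 -0.32 -0.68] M [-0.067  0.103 -0.05 ] t 3.65
```

```bash
python3 -m pendant '-0.3 0 0 0 0;-0.6 0 0 0 0;-1 0 0 0 0;-1 0 0 0 0;-1 0 0 0 0;-1 0 0 0 0;-1 0 0 0 0;-1 0 0 0 0'; python3 -c "
from h import *
cap('wrist','w3');cap('side','s3')
need([.503,-.217,.049])"
```

```text
time_s: 4.32
tcp_pos: [0.5018, -0.2174, 0.0479]
tcp_rot: [2.367, 1.57, -0.804]
ft_force: [0.2, 0.5, -0.5]
opening: 0.0114
tcp [ 0.5018 -0.2174  0.0479] tool shift cm [-0.11 -0.05 -0.12] y axis deg -91.7 tilt [ 2.e-04 -2.e-04 -1.e+00] j [-0.43   0.409  1.831 -0.     0.901  1.171] open 0.0111 F [-0.08  0.77 -0.35] M [-0.147  0.113 -0.091] t 4.4167
```

View pics/w3.png

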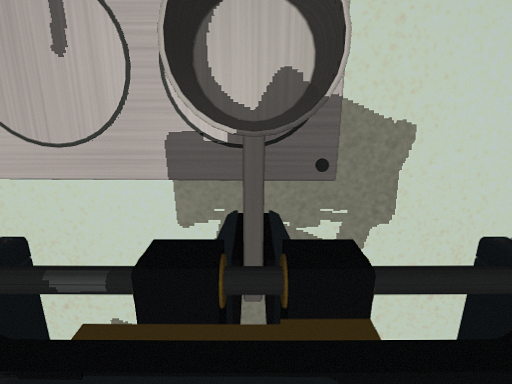

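View pics/s3.png

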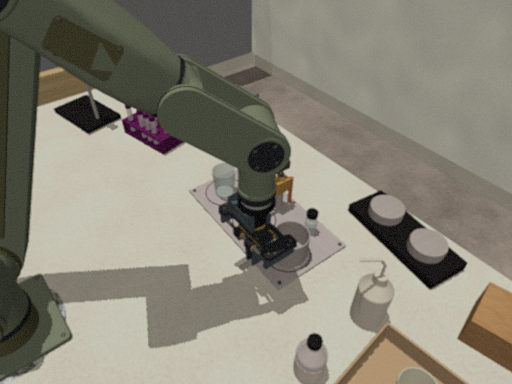

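```bash
python3 -m pendant '-1 0 -0.5 0 0;-1 0 -1.3 0 0;-1 0 -2.3 0 0;-1 0 -3.3 0 0;-1 0 -4.3 0 0;-1 0 -5.3 0 0;-1 0 -6.3 0 0;-1 0 -7.2 0 0'; python3 -m pendant '-1 0 -1 0 0;-1 0 -2 0 0;-1 0 -3 0 0;-1 0 -4 0 0;-1 0 -4.8 0 0;-1 0 -5.4 0 0;-1 0 -5.8 0 0;-1 0 -5.8 0 0'; python3 -c "
from h import *
cap('wrist','w4');cap('side','s4')
need([.503,-.073,.049])"
```

```text
time_s: 5.08
tcp_pos: [0.5038, -0.1439, 0.0479]
tcp_rot: [-0.949, 1.571, 2.164]
ft_force: [-0.7, -1.8, 0.3]
opening: 0.0114
time_s: 5.75
tcp_pos: [0.5055, -0.0864, 0.0479]
tcp_rot: [-1.255, 1.57, 1.858]
ft_force: [0.4, 0.9, 0.4]
opening: 0.0109
tcp [ 0.5055 -0.0868  0.0479] tool shift cm [-0.11 -1.37  0.29] y axis deg -91.68 tilt [-3.e-04  9.e-04 -1.e+00] j [-1.930e-01  3.640e-01  1.909e+00  1.000e-03  8.690e-01  1.406e+00] open 0.0115 F [0.62 1.85 0.23] M [0.292 0.2   0.12 ] t 5.85
```

View pics/w4.png

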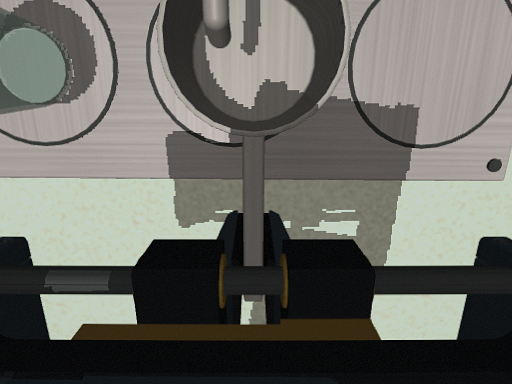

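View pics/s4.png

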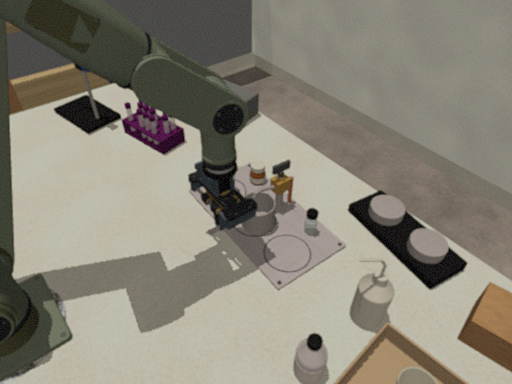

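```bash
cat >> h.py <<'E'
def overlay(src,out,circs,crop,f):
    c=load(src); x0,y0,x1,y1=crop; im=cv2.resize(c['frame'][y0:y1,x0:x1],None,fx=f,fy=f,interpolation=cv2.INTER_CUBIC)
    for (x,y,z,rad,col) in circs:
        pts=np.array([proj(c,[x+rad*np.cos(t),y+rad*np.sin(t),z]) for t in np.linspace(0,6.2832,181)])
        pts=(pts-[x0,y0]+.5)*f-.5
        cv2.polylines(im,[np.int32(pts*8)],True,col,1,cv2.LINE_AA,3)
    cv2.imwrite('pics/'+out+'.png',im)
E
python3 - <<'E'
from h import *
overlay('w4','w4o',[(.6115,-.076,.008,.057,(0,255,0)),(.611,-.090,.083,.045,(0,0,255)),(.6115+.0047,.064,.008,.057,(0,255,0))],(0,0,400,200),2)
overlay('s4','s4o',[(.6115,-.076,.008,.057,(0,255,0)),(.611,-.090,.083,.045,(0,0,255)),(.6115-.0047,-.216,.008,.057,(0,255,0))],(185,150,345,290),4)
E
```

```text
(no output)
```

View pics/w4o.png

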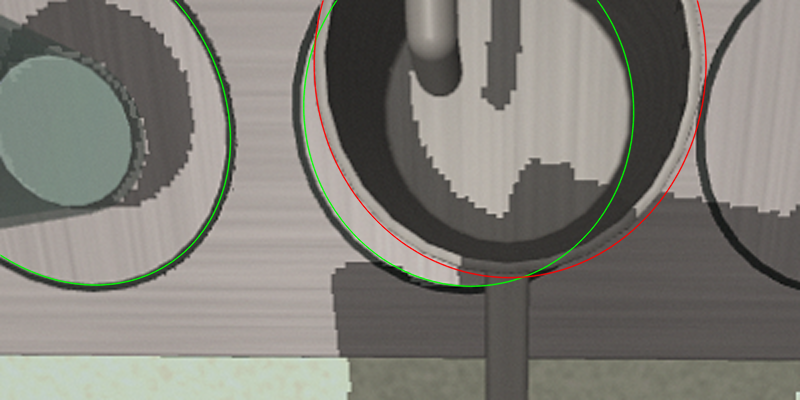

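View pics/s4o.png

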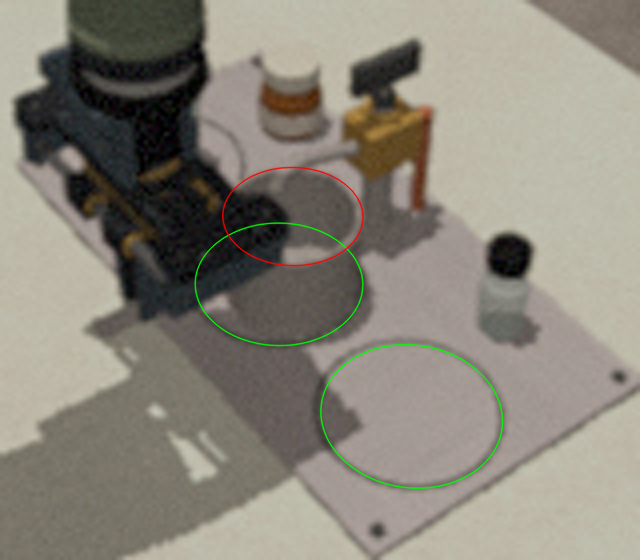

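```bash
python3 -m pendant '-1 0 -0.5 0 0;-1 0 -1 0 0;-1 0 -1.4 0 0;-1 0 -1.4 0 0;-1 0 -1.4 0 0;-1 0 -1.4 0 0'; python3 -c "
from h import *
cap('wrist','w5');cap('side','s5')
need([.503,-.073,.049])
overlay('w5','w5o',[(.6115,-.076,.008,.057,(0,255,0)),(.611,-.076,.083,.045,(0,0,255))],(0,0,400,200),2)
overlay('s5','s5o',[(.6115,-.076,.008,.057,(0,255,0)),(.611,-.076,.083,.045,(0,0,255))],(185,150,345,290),4)
"
```

```text
time_s: 6.35
tcp_pos: [0.506, -0.073, 0.0479]
tcp_rot: [-1.605, 1.57, 1.507]
ft_force: [0.3, 0.2, -0.1]
opening: 0.0115
tcp [ 0.506  -0.0731  0.0479] tool shift cm [-0.11 -0.    0.3 ] y axis deg -91.69 tilt [-0.e+00  5.e-04 -1.e+00] j [-1.660e-01  3.620e-01  1.913e+00  1.000e-03  8.670e-01  1.434e+00] open 0.0112 F [0.18 0.68 0.4 ] M [0.194 0.123 0.041] t 6.45
```

View pics/w5o.png

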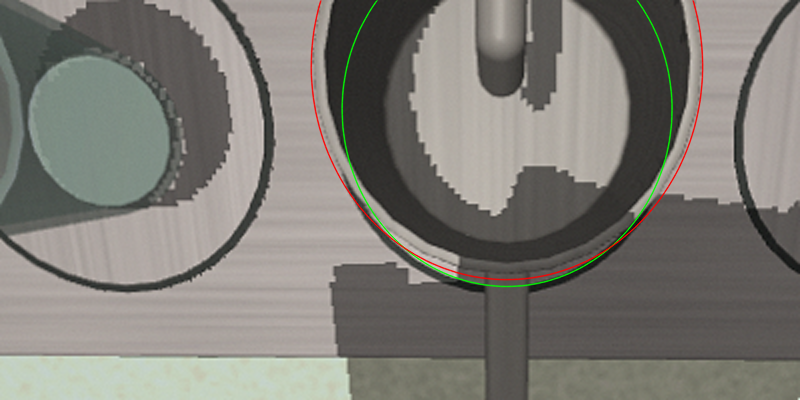

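View pics/s5o.png

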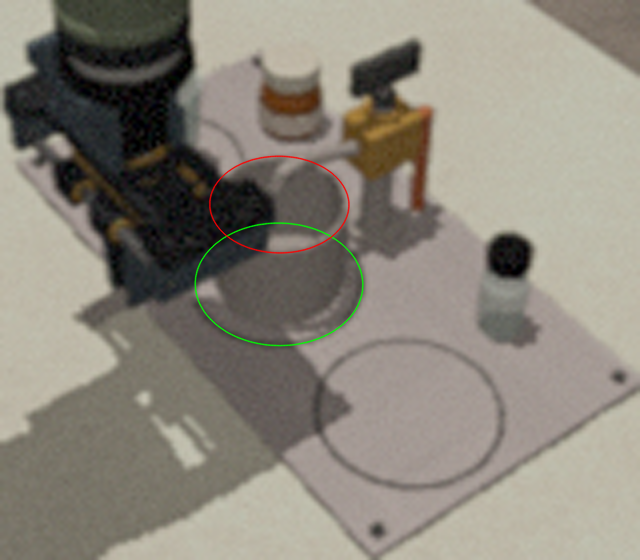

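```bash
python3 -m pendant '-0.7 0 0 0 0;-0.4 0 0 0 0;0 0 0 0 0;0.2 0 0 0 0;0.2 0 0 0 0;0.2 0 0 0 0'; python3 -m pendant '0.2 -1 0 0 0;0.2 -3 0 0 0;0.2 -6 0 0 0;0.2 -9 0 0 0;0.2 -12 0 0 0;0.2 -15 0 0 0;0.2 -15 0 0 0;0.2 -15 0 0 0'; python3 -c "
from h import *
cap('wrist','w6');cap('side','s6')
need([.6965,-.079,.199])
overlay('w6','w6o',[(.6115,-.076,.008,.057,(0,255,0)),(.611,-.076,.083,.045,(0,0,255))],(60,0,430,250),2)
overlay('s6','s6o',[(.6115,-.076,.008,.057,(0,255,0)),(.611,-.076,.083,.045,(0,0,255))],(185,150,345,290),4)
"
```

```text
time_s: 6.95
tcp_pos: [0.506, -0.0734, 0.0479]
tcp_rot: [-0.864, 1.571, 2.248]
ft_force: [0.5, -0.3, -0.2]
opening: 0.0443
time_s: 7.62
tcp_pos: [0.5071, -0.0735, 0.2005]
tcp_rot: [3.023, 1.566, -0.148]
ft_force: [-0.8, -0.3, -0.2]
opening: 0.0548
tcp [ 0.5053 -0.0732  0.1976] tool shift cm [-1.700e-01  1.000e-02 -1.913e+01] y axis deg -91.7 tilt [-1.1e-03  3.0e-04 -1.0e+00] j [-0.166  0.216  1.699  0.     1.228  1.434] open 0.0547 F [-0.02 -0.28  0.36] M [-0.053  0.212 -0.018] t 7.7167
```

View pics/w6o.png

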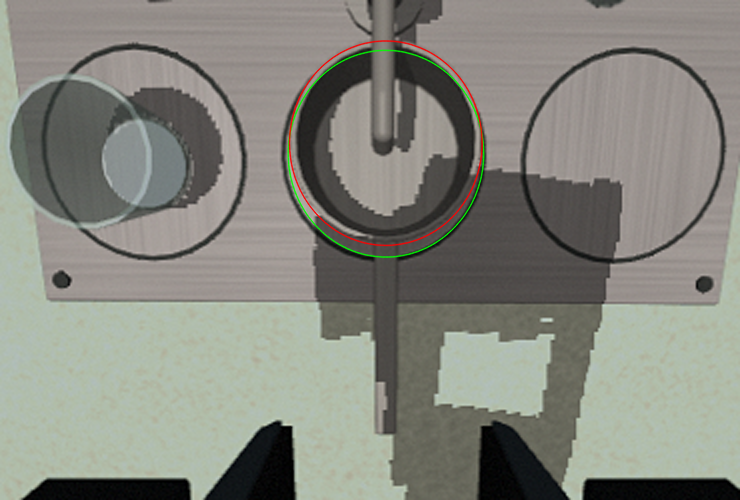

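View pics/s6o.png

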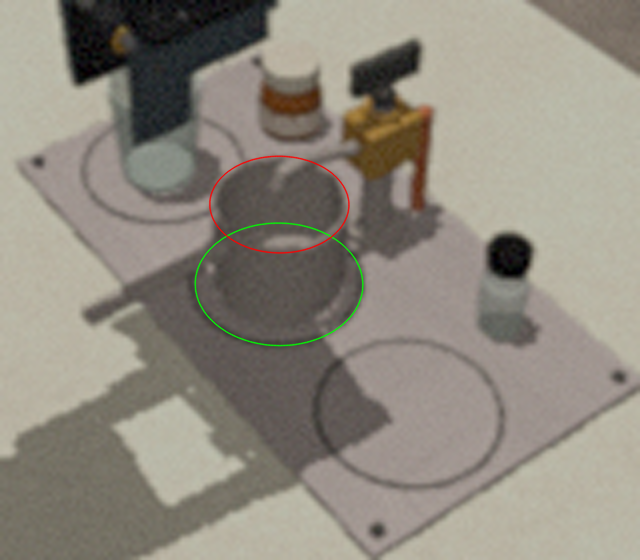

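```bash
python3 -m pendant '0.2 0 0 -1.5 0;0.2 0 0 -3.5 0;0.2 0 0 -6 0;0.2 0 0 -8.5 0;0.2 0 0 -11 0;0.2 0 0 -12.5 0;0.2 0 0 -13 0;0.2 0 0 -13 0'; python3 -c "
from h import *
cap('wrist','w7');cap('top','t7');cap('side','s7')
need([.6965,-.079,.199])
c=load('w7');print([proj(c,p) for p in ([.6965,-.079,.165],[.7235,-.08,.165],[.6695,-.078,.165])])
"
```

```text
time_s: 8.38
tcp_pos: [0.6358, -0.0771, 0.1957]
tcp_rot: [-0.138, 1.567, 2.974]
ft_force: [-0.7, -0.5, -1.0]
opening: 0.0547
tcp [ 0.6346 -0.0772  0.1974] tool shift cm [-0.17  0.   -6.19] y axis deg -91.7 tilt [-2.1e-03  3.0e-04 -1.0e+00] j [-0.139  0.421  1.397 -0.     1.326  1.462] open 0.0545 F [-0.71 -0.1  -0.38] M [-0.07   0.161  0.021] t 8.5333
[array([253.40591936, 126.93082706]), array([253.71905818,  86.45808911]), array([253.11321263, 164.76285996])]
```

View pics/w7.png

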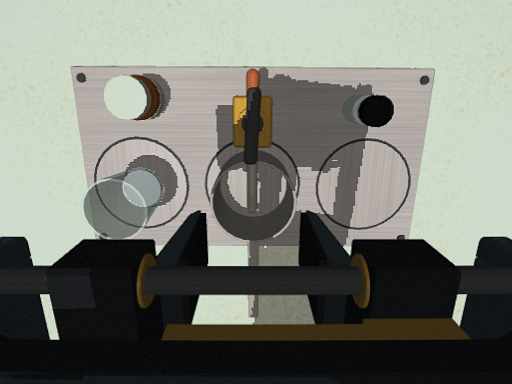

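```bash
python3 -c "
from h import *
c=load('w7');cv2.imwrite('pics/w7c.png',cv2.resize(c['frame'][60:180,205:300],None,fx=5,fy=5,interpolation=cv2.INTER_CUBIC))
"
```

```text
(no output)
```

View pics/w7c.png

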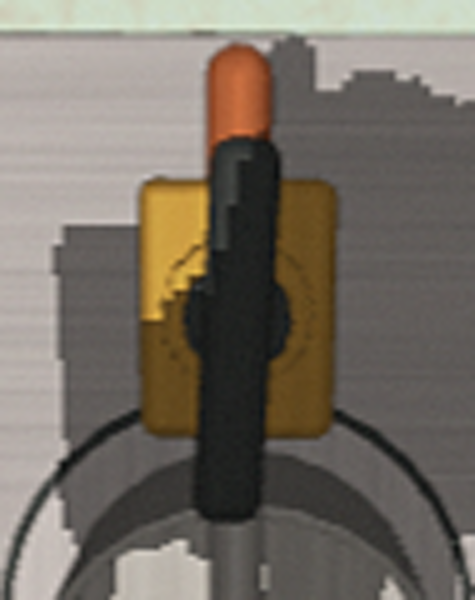

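```bash
python3 -c "
from h import *
c=load('w7')
a=atz(c,205+249/5,60+140/5,.165);b=atz(c,205+228/5,60+515/5,.165)
print(a,b,(a+b)/2,np.degrees(np.arctan2(*(a-b)[1::-1])),np.linalg.norm(a-b))
need([.6965,-.079,.135])
"
```

```text
[ 0.72248238 -0.08070453  0.165     ] [ 0.67085287 -0.07621812  0.165     ] [ 0.69666762 -0.07846132  0.165     ] -4.966308500519436 0.05182407097945161
tcp [ 0.6346 -0.0772  0.1974] tool shift cm [ 6.23  0.   -6.21] y axis deg -91.7 tilt [-2.1e-03  3.0e-04 -1.0e+00] j [-0.139  0.421  1.397 -0.     1.326  1.462] open 0.0545 F [-0.71 -0.1  -0.38] M [-0.07   0.161  0.021] t 8.5333
```

```bash
python3 -m pendant '0.2 0 0 -2 1;0.2 0 0 -4 2;0.2 0 0 -5.6 3.3;0.2 0 0 -6.2 3.3;0.2 0 0 -6.2 3.3;0.2 0 0 -6.2 3.3'; python3 -c "
from h import *
need([.6967,-.0785,.135])
"; python3 -m pendant '0.2 1.5 0 0 0;0.2 3 0 0 0;0.2 4.5 0 0 0;0.2 5.7 0 0 0;0.2 6.2 0 0 0;0.2 6.2 0 0 0;0.2 6.2 0 0 0'; python3 -c "
from h import *
cap('wrist','w8');cap('side','s8');cap('top','t8')
need([.6967,-.0785,.135])
"
```

```text
time_s: 9.03
tcp_pos: [0.6968, -0.079, 0.1979]
tcp_rot: [-0.03, 1.569, 3.024]
ft_force: [-1.0, -0.4, -0.7]
opening: 0.055
tcp [ 0.6968 -0.079   0.1979] tool shift cm [ 6.29 -0.05  0.  ] y axis deg -94.97 tilt [-1.4e-03  2.0e-04 -1.0e+00] j [-0.129  0.523  1.225 -0.     1.395  1.528] open 0.055 F [-1.04 -0.45 -0.71] M [-0.089  0.222  0.053] t 9.0333
time_s: 9.62
tcp_pos: [0.6975, -0.0791, 0.1366]
tcp_rot: [-2.906, 1.571, 0.148]
ft_force: [-0.2, -0.6, 0.4]
opening: 0.0548
tcp [ 0.6984 -0.0791  0.1373] tool shift cm [ 0.23 -0.05  0.17] y axis deg -94.99 tilt [ 2.1e-03 -2.0e-04 -1.0e+00] j [-0.129  0.555  1.321  0.     1.263  1.529] open 0.0546 F [-1.31 -0.38  0.05] M [-0.004  0.159 -0.008] t 9.7667
```

View pics/w8.png

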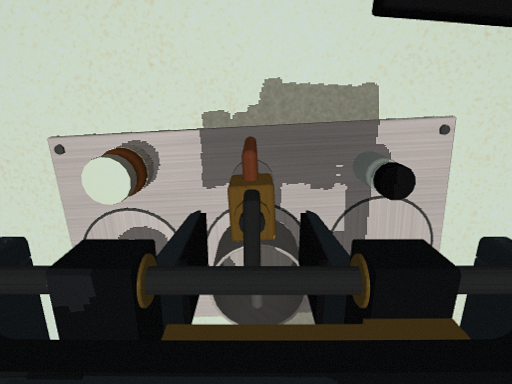

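View pics/s8.png

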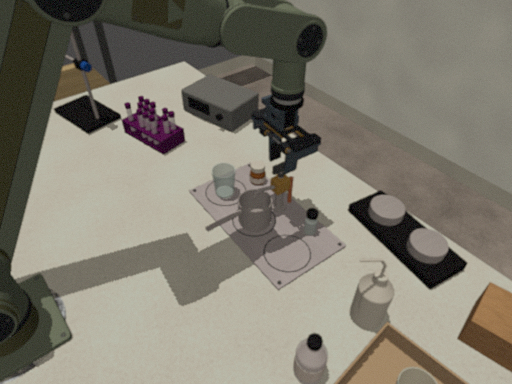

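Bar runs (252,190)–(252,265), centred between the finger tips (207 and 300). Closing.

```bash
python3 -m pendant '-0.3 0.1 0 0.1 0;-0.6 0.1 0 0.1 0;-1 0.1 0 0.1 0;-1 0.1 0 0.1 0;-1 0.1 0 0.1 0;-1 0.1 0 0.1 0;-1 0.1 0 0.1 0;-1 0.1 0 0.1 0'; python3 -c "
from h import *
cap('wrist','w9')
need([.6967,-.0785,.135])
"
```

```text
time_s: 10.43
tcp_pos: [0.697, -0.0782, 0.1349]
tcp_rot: [-1.559, 1.569, 1.495]
ft_force: [0.6, 2.1, 0.1]
opening: 0.0096
tcp [ 0.697  -0.0782  0.1349] tool shift cm [-0.01  0.04  0.03] y axis deg -94.99 tilt [ 1.0e-04  1.4e-03 -1.0e+00] j [-1.290e-01  5.550e-01  1.326e+00  1.000e-03  1.260e+00  1.529e+00] open 0.0097 F [0.27 2.07 0.6 ] M [0.36  0.162 0.022] t 10.4833
```

View pics/w9.png

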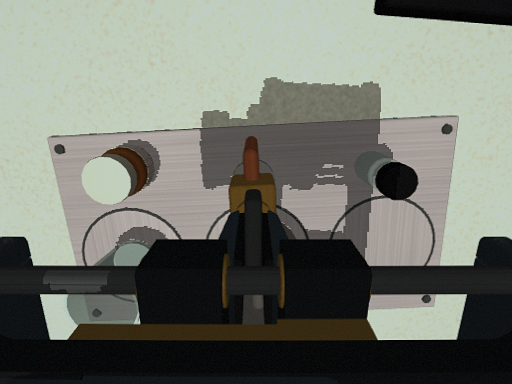

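```bash
python3 -m pendant '-1 0 -0.06 0 4;-1 0 -0.06 0 9;-1 0 -0.06 0 14;-1 0 -0.06 0 19;-1 0 -0.06 0 24;-1 0 -0.06 0 29;-1 0 -0.06 0 34;-1 0 -0.06 0 36'; python3 -c "
from h import *
need([.6967,-.0785,.135])
"; python3 -m pendant '-1 0 0 0 1;-1 0 0 0 2;-1 0 0 0 3;-1 0 0 0 4;-1 0 0 0 4;-1 0 0 0 4'; python3 -c "
from h import *
need([.6967,-.0785,.135])
"
```

```text
time_s: 11.15
tcp_pos: [0.6969, -0.0784, 0.1349]
tcp_rot: [1.651, 1.57, -2.209]
ft_force: [0.1, 0.2, 0.6]
opening: 0.0097
tcp [ 0.6969 -0.0784  0.1349] tool shift cm [-0.01  0.02  0.01] y axis deg -131.18 tilt [-2.e-04 -3.e-04 -1.e+00] j [-0.128  0.555  1.327 -0.     1.26   2.161] open 0.0097 F [0.13 0.18 0.56] M [0.089 0.266 0.137] t 11.15
time_s: 11.65
tcp_pos: [0.6969, -0.0785, 0.1349]
tcp_rot: [1.005, 1.571, -2.922]
ft_force: [-0.9, -0.0, 0.2]
opening: 0.0092
tcp [ 0.6969 -0.0785  0.1349] tool shift cm [-0.01  0.01  0.01] y axis deg -135.01 tilt [-3.e-04 -1.e-04 -1.e+00] j [-0.129  0.555  1.327 -0.     1.26   2.228] open 0.0092 F [-0.89 -0.    0.21] M [-0.02   0.309 -0.032] t 11.65
```

```bash
for i in 1; do python3 -m pendant '-1 0 0 0 1;-1 0 0 0 2;-1 0 0 0 2;-1 0 0 0 2'; done; python3 -c "
from h import *
need([.6967,-.0785,.135])
"; python3 -m pendant '-1 0 0 0 1;-1 0 0 0 2;-1 0 0 0 2;-1 0 0 0 2'; python3 -c "
from h import *
need([.6967,-.0785,.135])
"
```

```text
time_s: 11.98
tcp_pos: [0.6968, -0.0785, 0.1349]
tcp_rot: [1.065, 1.57, -2.897]
ft_force: [-1.7, 0.1, 0.7]
opening: 0.0093
tcp [ 0.6968 -0.0785  0.1349] tool shift cm [-0.01  0.01  0.01] y axis deg -137.01 tilt [-3.e-04 -1.e-04 -1.e+00] j [-0.128  0.555  1.327 -0.     1.26   2.263] open 0.0093 F [-1.73  0.11  0.73] M [-0.04   0.372 -0.031] t 11.9833
time_s: 12.32
tcp_pos: [0.6968, -0.0785, 0.1349]
tcp_rot: [1.8, 1.57, -2.195]
ft_force: [-1.6, -1.4, 0.7]
opening: 0.0098
tcp [ 0.6968 -0.0785  0.1349] tool shift cm [-0.01  0.01  0.01] y axis deg -138.94 tilt [-3.e-04 -4.e-04 -1.e+00] j [-1.280e-01  5.550e-01  1.327e+00 -1.000e-03  1.260e+00  2.297e+00] open 0.0098 F [-1.56 -1.41  0.7 ] M [-0.122  0.467  0.739] t 12.3167
```

```bash
python3 -m pendant '-1 0 0 0 1;-1 0 0 0 1;-1 0 0 0 1;-1 0 0 0 1'; python3 -c "
from h import *
need([.6967,-.0785,.135]);cap('wrist','w10');cap('side','s10');cap('top','t10')
for n,b in (('s10',(200,120,340,260)),('t10',(165,130,315,245))):
    i=load(n)['frame'];cv2.imwrite('pics/'+n+'c.png',cv2.resize(i[b[1]:b[3],b[0]:b[2]],None,fx=4,fy=4,interpolation=2))
"
```

```text
time_s: 12.65
tcp_pos: [0.6969, -0.0784, 0.1349]
tcp_rot: [1.337, 1.57, -2.677]
ft_force: [-2.4, -0.4, 1.0]
opening: 0.0101
tcp [ 0.6969 -0.0784  0.1349] tool shift cm [-0.01  0.02  0.  ] y axis deg -139.98 tilt [-3.e-04 -1.e-04 -1.e+00] j [-0.128  0.555  1.327 -0.     1.26   2.315] open 0.0101 F [-2.37 -0.38  0.97] M [-0.142  0.528  0.87 ] t 12.65
```

View pics/w10.png

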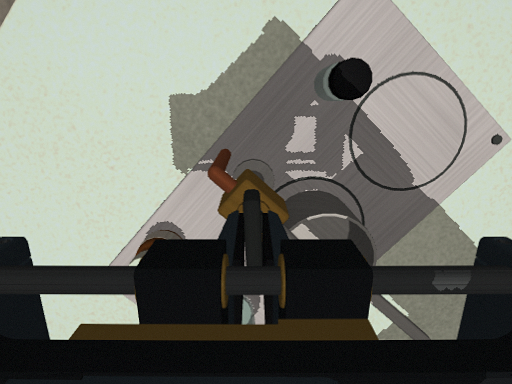

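View pics/s10c.png

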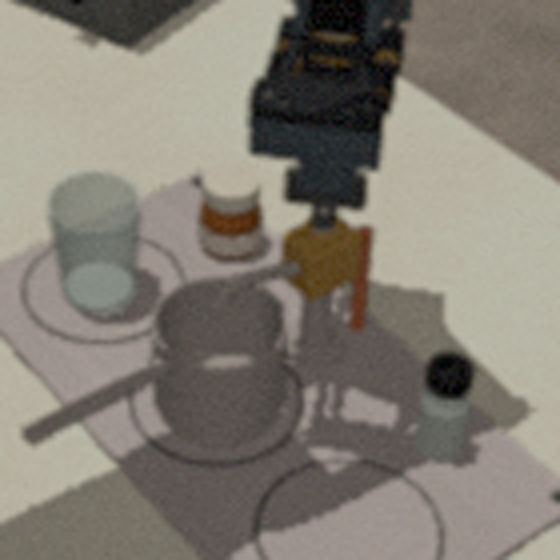

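Seated: hard stop shows as a moment of 0.74 → 0.87 N m at the expected angle. Back off a quarter turn.

```bash
python3 -m pendant '-1 0 0 0 -4;-1 0 0 0 -9;-1 0 0 0 -15;-1 0 0 0 -21;-1 0 0 0 -27;-1 0 0 0 -33;-1 0 0 0 -39;-1 0 0 0 -44'; python3 -m pendant '-1 0 0 0 -5;-1 0 0 0 -10;-1 0 0 0 -16;-1 0 0 0 -22;-1 0 0 0 -28;-1 0 0 0 -34;-1 0 0 0 -40;-1 0 0 0 -45';  python3 -m pendant '-1 0 0 0 -2;-1 0 0 0 -3.5;-1 0 0 0 -3.5;-1 0 0 0 -3.5;-1 0 0 0 -3.5'; python3 -c "
from h import *
need([.6967,-.0785,.135]);cap('wrist','w11');cap('side','s11');cap('top','t11')
overlay('s11','s11o',[(.6115,-.076,.008,.057,(0,255,0)),(.611,-.076,.083,.045,(0,0,255))],(200,120,340,260),4)
"
```

```text
time_s: 13.47
tcp_pos: [0.6971, -0.0781, 0.1349]
tcp_rot: [-1.684, 1.57, 1.355]
ft_force: [0.4, -1.1, -0.1]
opening: 0.0096
time_s: 14.13
tcp_pos: [0.6969, -0.0777, 0.1349]
tcp_rot: [-2.252, 1.569, 1.572]
ft_force: [-1.7, 0.0, 0.7]
opening: 0.0096
time_s: 14.55
tcp_pos: [0.6969, -0.0777, 0.1349]
tcp_rot: [-2.225, 1.569, 1.657]
ft_force: [-1.9, 1.6, 0.7]
opening: 0.0094
tcp [ 0.6969 -0.0777  0.1349] tool shift cm [-0.01  0.04  0.07] y axis deg -47.58 tilt [-1.0e-04  1.4e-03 -1.0e+00] j [-1.280e-01  5.550e-01  1.327e+00  1.000e-03  1.260e+00  7.020e-01] open 0.0094 F [-1.92  1.59  0.65] M [0.193 0.483 0.046] t 14.55
```

View pics/w11.png

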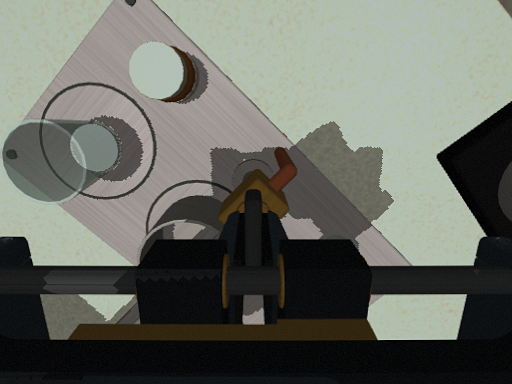

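View pics/s11o.png

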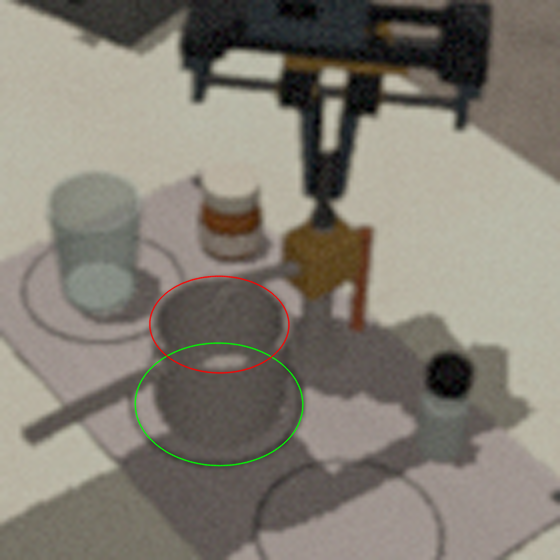

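View pics/t11.png

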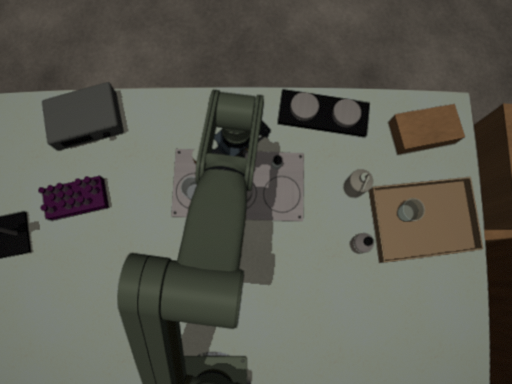

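```bash
python3 -c "
from h import *
need([.6967,-.0785,.135]);print(r.job_done())"
```

```text
tcp [ 0.6969 -0.0777  0.1349] tool shift cm [-0.01  0.04  0.07] y axis deg -47.54 tilt [-2.0e-04  1.2e-03 -1.0e+00] j [-1.280e-01  5.550e-01  1.327e+00  1.000e-03  1.260e+00  7.010e-01] open 0.0097 F [-2.46  2.2   0.24] M [0.353 0.444 0.022] t 14.7
the job is handed in; nothing more can be done
None
```

The job is done and handed in at 14.7 s of the 56 s limit; no verdict was reported.

- **Pot:** I slid it by its handle from the right ring into the middle ring and let go. Overlays on the wrist and side pictures put its axis within about 2 mm of the ring's centre, standing flat. It still looked centred in the last side picture.
- **Thumbscrew:** I turned it clockwise until the moment rose to about 0.87 N m at the expected seat angle, then backed it off. The jaw angle puts it at about 1.56 rad (89°).
- **Grip:** The fingers still hold the bar at about 9.5 mm opening. The grip force itself can't be read, so I relied on the fixed grip setting.
- **Bystanders:** All five looked unmoved in the last pictures, judged by eye rather than measured.

No check failed. The only disagreement was 2–4 mm between the cameras on the pot's and ring's x position, well inside the 14 mm tolerance.

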